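# Slide a stile past a bench dog into the stock rack

## Robot

A 6-joint arm with a two-finger parallel gripper is mounted at the origin on the work surface. World frame = base frame: x ahead of the robot, y to its left, z up, the work surface at z = 0. Lengths are in mm, angles in rad, forces in N, time in s.
With the tool pointing down it reaches from about 400 to 825 mm from the base axis. Payload 7 kg.
Tool frame: the origin (TCP) lies where the fingers leave the gripper's body, on its centre line; the fingertips stand 73 mm ahead of it and the grasp point (between the pads) lies 54 mm ahead of it; z points along the fingers, y is the direction in which the jaws open and shut (so a half turn about z gives the same grasp; the last joint's range is limited). The gripper opens to 85 mm and grips with 20 to 120 N. Pads are 22 mm wide; open, the fingers measure 114 mm over their backs; the gripper's body (76 mm by 85 mm) begins 54 mm behind the grasp point. The pads swing forward as they close: fully open they stand 13 mm farther back than shut.
Start: joints at [-0.96, 0.359, 0.012, 0, -1.224, -0.288], TCP at [214.099, -640.123, 303.902] pointing down, gripper open.
Joint ranges: [-3.07, 3.07], [-1.43, 2.12], [-1.02, 1.25], [-3.03, 1.67], [-3.05, -0], [-3.03, 3.03]. Speed limits (rad/s): [2.39, 2.39, 3.01, 3.14, 3.14, 3.14].

## Interface

Orientations are given as a unit quaternion [x, y, z, w].
In Python, from workcell import r gives the robot as it stands. The module is installed in compiled form; this text tells all that it offers.
- The arm moves only by the tool arm_command, never from a script. Its argument "steps" is a list of rows, each a list of 3 entries, a list of its own where there are three numbers: the shift along the tool's x, y, z in m, then the turn, a rotation vector about the tool's x, y, z in rad, then the gripper's target within -1 to 1 (fully open at 1, half-way at 0, shut at -1). In form: [[[dx, dy, dz], [wx, wy, wz], fingers], ...]. A call has 1 to 12 rows; each row shifts and turns the commanded pose from where the row before left it, along the tool's axes as they then stand; what a row does not reach is not made up. A row lasts 1/8 s, in which the tool goes at most 62.5 mm and 10.7 degrees, less where a joint would pass 70% of its speed; a pose out of reach is approached as far as the arm can. A call is refused whole if a number of a shift passes 0.0625 or a number of a turn 0.188, either way. A call with a gripper value outside its range is refused whole. The fingers move at their own pace and stop on an object; the grip force is fixed at half the most. Time passes only in rows, so rows that do not move let the fingers close. It gives the time, the measured TCP pose, the force and the opening at its end, in the units of the state.
- r.sense(): the state, without advancing time (a new reading comes with each control period).
- r.grab_frame(name): name is "side" or "top"; returns the picture (384x512x3 uint8, blue, green, red); there is no depth.
- r.get_calibration(name): a dict with "K" (3x3 intrinsics, pixels), "k1" (the pictures are not rectified: a ray, as slopes to the right and down, at radius r is drawn at 1 + k1 r^2 times it, then the intrinsics apply), "extrinsics" (4x4, takes a point from world to camera coordinates). Camera axes: x right, y down, z forward; pixel columns grow to the right and rows downward; lengths in mm; the calibration is good to about 2 mm. A picture is of the moment at which its call begins. get_calibration takes no time and is no camera call.
- r.hand_in(): hands the job in, once; it reports no verdict.
Trained networks look in the newest picture that a camera, given by its name, has taken for a name from the list of things; names that differ only in an ending like _2 or _b are one class to them, and where a whole thing is asked for, a point or a joint stands for the part that bears it (a point fixed in the world has none). Each returns a list of dicts, best first, with "confidence" (0 to 1); they miss things now and then, are a little off and sometimes report something else, mostly with a low value. They report only what shows in the picture. A call takes as long as a camera call.
- r.spot_in(camera, name): "xy" ([column, row] in pixels, amid what is visible of it).
The state is a dict: "time_s": time; "joint_pos": joint angles; "joint_vel": joint speeds; "joint_torque": joint torques, N m; "tool_pos": TCP position; "ee_rot": TCP orientation; "ft_force": force on the tool from outside, world axes, zero at the start; "torque": the same for the moment, N m; "gripper_width": finger opening in mm.
Only numpy, scipy, OpenCV 4.12 (cv2) and the standard library are available. Lean on these libraries where they do the work, as an engineer would, in place of code of your own. Each camera call takes 0.05 s, during which the arm holds its last target.

## Task

Put the red stile away without picking it up: push one end of it and then the other with the fingers, so that it swings round past the raised bench dog, and push it lengthways into the empty middle bay of the plywood stock rack until it is fully home against the back board. Push steadily: do not grip, lift, tip or fling it, and leave the stiles already in the rack and everything else on the bench where they are.

Things in the scene. Friction and masses are not known exactly. Their poses are not given: they have to be found in the camera images.
- stile: loose red-painted hardwood bar, 260 mm long, 40 mm wide, 25 mm thick, about 0.13 to 0.27 kg, lying flat on the bench with two dark mortises in its upper face; it slides on the bench with ordinary wood friction. Origin: middle of its underside; x runs along its length, y across its width, z up. Its two ends are alike and either may go in first
- stile_end_a (a point): centre of the stile's end face at +130 mm along its x axis, 12.5 mm above its underside. Pushed square on its side near one end, the stile turns about a point some 50 mm beyond its middle, towards the other end
- stile_end_b (a point): centre of the stile's end face at -130 mm along its x axis, 12.5 mm above its underside
- rack: low open-topped plywood stock rack fixed to the bench: four battens 12 mm thick, 45 mm high, 215 mm long with round noses, and a 60 mm high back board. Three bays side by side, each 60 mm wide, 215 mm deep, 72 mm between centres, floored by the bench; the middle one is empty. Origin: on the bench at the middle of the middle bay's mouth; y points straight into the bay, x across the bays
- bay_mouth (a point): middle of the empty middle bay's mouth, on the bench (same point as the rack's origin), level with the noses of the battens
- bay_end (a point): middle of the empty bay's inner end, on the bench, at the face of the back board, 215 mm inside the mouth. The stile when home sticks out 45 mm from the mouth, its middle 85 mm inside
- dog: the raised bench dog: fixed blue metal post, 24 mm diameter, 40 mm high, 85 to 110 mm in front of the bay mouth and 30 to 42 mm to one side of the bay's centre line (on the rack's +x or -x side, it varies). Origin: centre of its foot, on the bench. A second blue dog on the other side is dropped flush with the bench and is no obstacle
- stock_a: loose plain wood stile, 200 x 40 x 25 mm, lying in an outer bay of the rack, wholly inside it; origin: middle of its underside, its y axis along its length. Leave it
- stock_b: the same, in the other outer bay. Leave it
- tin: loose black lidded tin, 68 mm diameter, 85 mm high, standing beyond the rack; origin: centre of its underside. Leave it
- pail: loose black open pail, 220 mm across the rim, 120 mm high, standing at the right; origin: centre of its underside. Leave it
- putty_knife: loose putty knife, 200 mm long, lying flat beyond the work; x along its length, origin: middle of its length, underneath. Leave it
- mallet: loose wooden mallet lying at the left, 345 mm long, origin on the bench under the middle of the 110 x 60 x 70 mm head, handle along -x. Leave it
- square: loose try square lying flat at the right, wooden stock 100 x 20 x 16 mm along its x centred on the origin, steel blade at its +x end reaching 160 mm along +y. Leave it

How it is judged (in metres and radians):
On the way:
1. one end of the stile has been swung past the dog and stands in the mouth of the empty bay (((x of stile_end_a in the frame of rack between -0.028 and 0.028 m and y of stile_end_a in the frame of rack between 0.01 and 0.17 m) or (x of stile_end_b in the frame of rack between -0.028 and 0.028 m and y of stile_end_b in the frame of rack between 0.01 and 0.17 m))), for 0.1 s.
At the end, for the whole second after the job is handed in: the stile lies flat and at rest in the middle bay, lengthways (within 0.1 rad of the bay), its inner end within 10 mm of the back board and its middle within 13 mm of the bay's centre line; the two stock stiles and all bystanders are within 15 mm of where they stood (x of stile in the frame of rack between -0.013 and 0.013 m and y of stile in the frame of rack between 0.075 and 0.09 m and angle between the x axis of stile and the y axis of rack, either way round below 0.1 rad and height (world z) of stile below 0.004 m and angle between stile's own z axis and vertical below 0.05 rad and linear speed of stile below 0.01 m/s and distance of each of stock_a, stock_b, tin, pail, putty_knife, mallet, square from where it was at the start of the episode below 0.015 m); the robot touches nothing.
It fails at once if the stile is lifted off the bench by more than 8 mm or tipped by more than 0.15 rad (height (world z) of stile above 0.008 m or angle between stile's own z axis and vertical above 0.15 rad).
It fails at once if the stile is gripped: the fingers astride it, low enough to hold it, and bearing on it with more than 12 N (x of the grasp point in the frame of stile between -0.13 and 0.13 m and y of the grasp point in the frame of stile between -0.016 and 0.016 m and z of the grasp point in the frame of stile below 0.035 m and contact force between the fingers and stile above 12 N).
It fails at once if the arm or the gripper's body, not the fingers, pushes the stile (contact force between the arm and stile above 3 N).
It fails at once if the stile is rammed or flung: it moves faster than 0.4 m/s (linear speed of stile above 0.4 m/s).
It fails at once if a stocked stile or a bystander is moved by more than 20 mm or knocked over (distance of any of stock_a, stock_b, tin, pail, putty_knife, mallet, square from where it was at the start of the episode above 0.02 m or angle between any of stock_a, stock_b, tin, pail, putty_knife, mallet, square's own z axis and vertical above 0.3 rad).
It also fails if it takes over 72 s, if anything falls off the work surface, if the arm or the gripper's body presses on something with over 40 N, if the wrist force passes 120 N, or if a joint passes its speed limit or range.

## Working session

There is one attempt and no reset: what is moved stays moved. The work goes in short steps, Python scripts to look and compute and a tool call to move; the robot and the scene stay as the last step left them, time stands still between calls to the robot, and variables do not carry over. Pictures are saved under pics/ and viewed, and the job is handed in when it is done.

Besides the shell and the picture viewer there is one more tool, called after "Call:" by a JSON object that holds its "op" and its "data". arm_command: Moves the arm, as the interface text tells. Its arguments: {"type":"object","properties":{"steps":{"type":"array","items":{"type":"array"}}},"required":["steps"]}

```bash
mkdir -p pics
cat > h.py <<'E'
import numpy as np, cv2
from workcell import r
def cal(n):
    c=r.get_calibration(n); return np.array(c["K"],float),float(c["k1"]),np.array(c["extrinsics"],float)
def px2w(n,uv,z=0.):
    K,k1,T=cal(n)
    uv=np.atleast_2d(np.array(uv,float))
    p=cv2.undistortPoints(uv.reshape(-1,1,2),K,np.array([k1,0,0,0.])).reshape(-1,2)
    R=T[:3,:3];C=-R.T@T[:3,3]
    d=np.c_[p,np.ones(len(p))]@R
    s=(z-C[2])/d[:,2]
    return C+d*s[:,None]
def w2px(n,P):
    K,k1,T=cal(n)
    P=np.atleast_2d(np.array(P,float))
    return cv2.projectPoints(P,cv2.Rodrigues(T[:3,:3])[0],T[:3,3],K,np.array([k1,0,0,0.]))[0].reshape(-1,2)
E
python3 - <<'E'
from h import *
s=r.sense();print({k:np.round(v,3).tolist() for k,v in s.items()})
for n in("top","side"):
    im=r.grab_frame(n);cv2.imwrite(f"pics/{n}0.png",im)
    K,k1,T=cal(n);print(n,K.tolist(),k1,np.round(-T[:3,:3].T@T[:3,3]),np.round(T[:3,:3],2).tolist())
for n in ["stile","rack","dog","stock_a","tin","bay_mouth","stile_end_a","bay_end"]:
    try:print(n,[(np.round(d["xy"],1).tolist(),round(d["confidence"],2)) for d in r.spot_in("top",n)][:4])
    except Exception as e:print(n,e)
E
```

```text
{'time_s': 0.0, 'joint_pos': [-0.96, 0.359, 0.011, -0.0, -1.224, -0.288], 'joint_vel': [0.001, 0.0, -0.001, -0.001, 0.002, 0.0], 'joint_torque': [-0.002, -58.331, 29.342, 6.937, -0.006, 0.0], 'tool_pos': [213.993, -639.788, 302.946], 'ee_rot': [-0.161, 0.987, 0.001, -0.0], 'ft_force': [0.108, -0.277, -0.215], 'torque': [0.037, -0.023, 0.002], 'gripper_width': 85.548}
top [[423.10705123669567, 0.0, 260.216383501421], [0.0, 423.10705123669567, 189.42645125759665], [0.0, 0.0, 1.0]] -0.11098416014688457 [ 297.  -42. 1734.] [[0.02, -1.0, 0.01], [-0.99, -0.02, -0.16], [0.16, -0.01, -0.99]]
side [[426.2678672262008, 0.0, 251.2254935625885], [0.0, 426.2678672262008, 191.43693509783816], [0.0, 0.0, 1.0]] -0.1055104630271285 [-680.  415. 1085.] [[-0.36, -0.93, -0.01], [-0.56, 0.23, -0.79], [0.74, -0.28, -0.61]]
stile [([279.6, 194.2], 0.71)]
rack [([179.1, 202.2], 0.95)]
dog [([284.0, 145.0], 0.26)]
stock_a [([190.4, 188.3], 0.71), ([192.0, 222.1], 0.64), ([387.5, 188.0], 0.36)]
tin [([187.9, 223.3], 0.52), ([218.9, 143.7], 0.51)]
bay_mouth [([183.3, 198.6], 0.72)]
stile_end_a [([282.3, 198.9], 0.69), ([181.4, 196.3], 0.66)]
bay_end [([181.9, 198.3], 0.84)]
```

Run:
```python
from h import *
im=cv2.imread("pics/top0.png")
cv2.imwrite("pics/top0c.png",cv2.resize(im[110:280,110:350],None,fx=3.3,fy=3.3,interpolation=cv2.INTER_CUBIC))
```

```text
(no output)
```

View pics/top0.png

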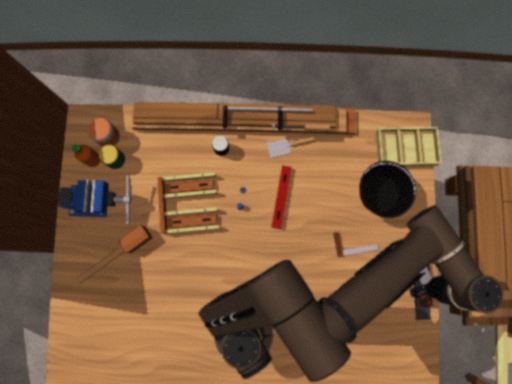

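View pics/side0.png

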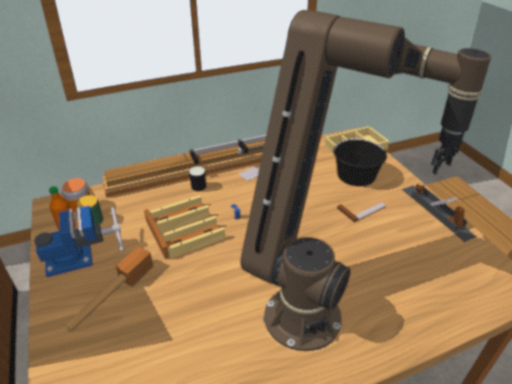

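```bash
sleep 0
```

```text
(no output)
```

View pics/top0c.png

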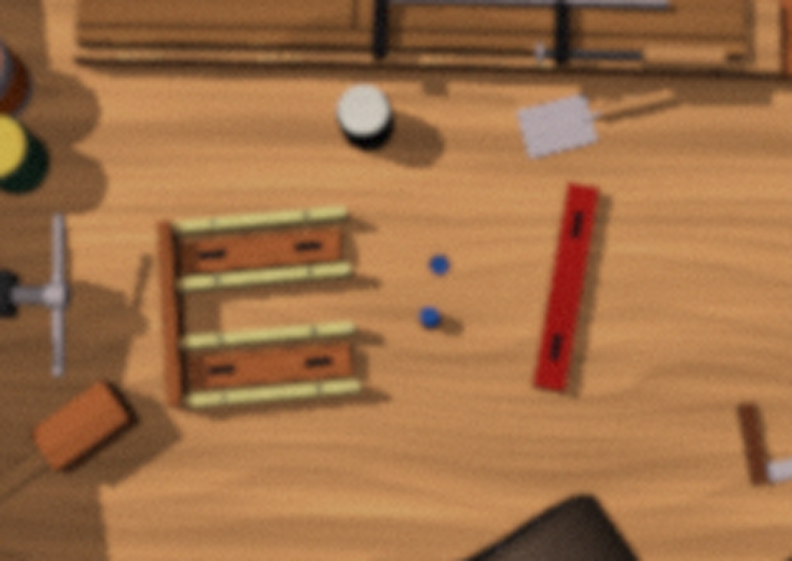

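```bash
cat >> h.py <<'E'
def stile(n="top",im=None):
    """fit stile pose by red mask of top face (z=25): returns centre, yaw, L, W"""
    if im is None: im=r.grab_frame(n)
    hsv=cv2.cvtColor(im,cv2.COLOR_BGR2HSV)
    m=(((hsv[...,0]<6)|(hsv[...,0]>172))&(hsv[...,1]>170)&(hsv[...,2]>70)).astype(np.uint8)
    k,l,st,_=cv2.connectedComponentsWithStats(m)
    i=1+np.argmax(st[1:,4]); m=(l==i)
    v,u=np.nonzero(m)
    P=px2w(n,np.c_[u,v],25.)[:,:2].astype(np.float32)
    (c,wh,a)=cv2.minAreaRect(P)
    a=np.deg2rad(a)
    if wh[0]<wh[1]: a+=np.pi/2; wh=wh[::-1]
    a=(a+np.pi/2)%np.pi-np.pi/2
    return np.array(c),a,wh,m,im
E
python3 - <<'E'
from h import *
im=cv2.imread("pics/top0.png")
c,a,wh,m,_=stile(im=im);print("stile",c,a,np.rad2deg(a),wh,m.sum())
f=lambda x,y:(110+x/3.3,110+y/3.3)
for n,p,z in [("dog_hi",f(440,265),0),("dog_lo",f(430,317),0),("dog_lo@40",f(430,317),40),
 ("n1",f(346,212),45),("n2",f(352,268),45),("n3",f(354,328),45),("n4",f(358,386),45),
 ("b1",f(178,226),45),("b2",f(184,284),45),("b3",f(188,342),45),("b4",f(190,400),45),("bbA",f(165,222),60),("bbB",f(175,405),60),
 ("tin",f(364,108),85),("putty",f(558,125),0),("sq",f(755,440),16)]:
    print(n,np.round(px2w("top",[p],z)[0],1))
# hi-res crops
cv2.imwrite("pics/dogs.png",cv2.resize(im[170:240,150:260],None,fx=7,fy=7,interpolation=cv2.INTER_CUBIC))
s=cv2.imread("pics/side0.png");cv2.imwrite("pics/sdogs.png",cv2.resize(s[180:270,140:270],None,fx=6,fy=6,interpolation=cv2.INTER_CUBIC))
E
```

```text
stile [ 553.92468262 -144.1832428 ] -0.15580557641399562 -8.927001953124993 (255.87403869628906, 37.04448699951172) 544
dog_hi [579.7  12.8   0. ]
dog_lo [513.5  23.5   0. ]
dog_lo@40 [508.5  22.   40. ]
n1 [636.  129.1  45. ]
n2 [566.2 119.1  45. ]
n3 [492.3 113.9  45. ]
n4 [421.9 106.6  45. ]
b1 [613.9 336.5  45. ]
b2 [541.7 324.9  45. ]
b3 [470.4 316.1  45. ]
b4 [399.9 309.9  45. ]
bbA [615.7 349.5  60. ]
bbB [392.5 324.6  60. ]
tin [757.9 108.2  85. ]
putty [ 764.9 -133.4    0. ]
sq [ 367.5 -380.8   16. ]
```

View pics/dogs.png

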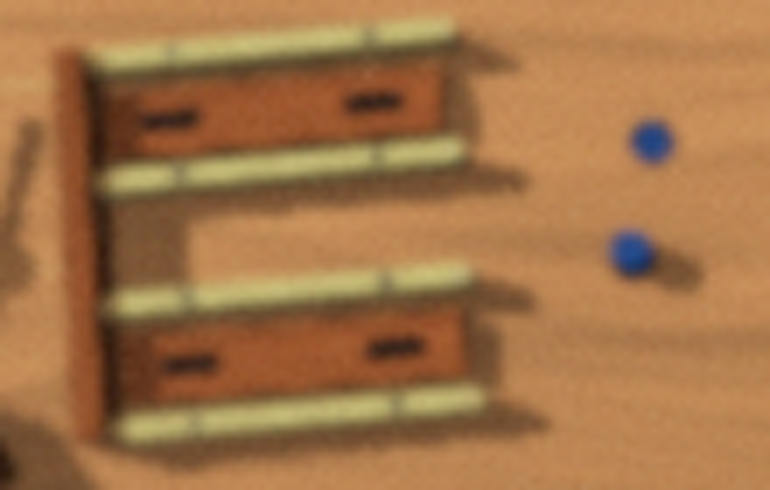

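View pics/sdogs.png

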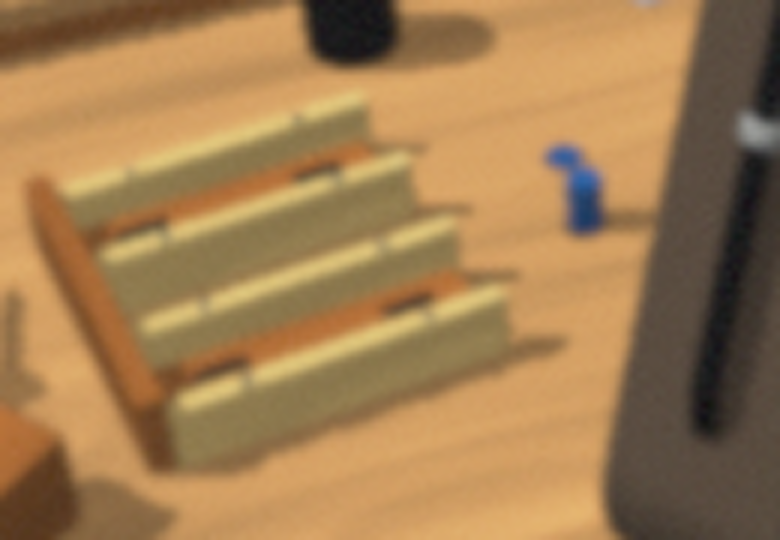

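Run:
```python
from h import *
im=cv2.imread("pics/top0.png")
hsv=cv2.cvtColor(im,cv2.COLOR_BGR2HSV)
print(hsv[178:186,200], hsv[190,240])
m=((hsv[...,0]>=22)&(hsv[...,0]<40)&(hsv[...,2]>110)&(hsv[...,1]>60)).astype(np.uint8)
m[:160]=0;m[245:]=0;m[:,:150]=0;m[:,235:]=0
k,l,st,_=cv2.connectedComponentsWithStats(m)
for i in range(1,k):
    if st[i,4]<60: continue
    v,u=np.nonzero(l==i); P=px2w("top",np.c_[u,v],45.)[:,:2]
    c,wh,a=cv2.minAreaRect(P.astype(np.float32)); 
    w,V=np.linalg.eigh(np.cov(P.T)); d=V[:,1]*np.sign(V[1,1])
    t=(P-P.mean(0))@d
    print(st[i,4],np.round(P.mean(0),1),"ang",np.arctan2(-d[0],d[1]),"len",wh,t.min(),t.max(), np.round(P.mean(0)+d*t.min(),1))
b=((hsv[...,0]>95)&(hsv[...,0]<130)&(hsv[...,1]>120)).astype(np.uint8);b[:160]=0;b[240:]=0;b[:,:220]=0;b[:,260:]=0
k,l,st,ce=cv2.connectedComponentsWithStats(b)
for i in range(1,k):print("dog",st[i,4],ce[i],px2w("top",[ce[i]],0)[0],px2w("top",[ce[i]],35)[0])
# side cross-check
print(px2w("side",[(140+565/6,180+157/6)],0), px2w("side",[(140+585/6,180+180/6)],40), px2w("side",[(140+585/6,180+225/6)],0))
```

```text
[[ 16 143  98]
 [ 13 156 118]
 [ 12 164 135]
 [ 11 177 144]
 [ 11 175 143]
 [ 11 166 115]
 [  9 152  82]
 [  9 162  82]] [164  49 109]
162 [625.6 233.1] ang 0.11490352667065716 len (13.942354202270508, 196.92984008789062) -97.0307762127143 99.90163628758573 [636.7 136.7]
189 [555.3 223.8] ang 0.11994911288645868 len (16.7253475189209, 199.9463348388672) -99.00329842788572 100.97652932573416 [567.1 125.5]
161 [482.9 219.2] ang 0.10840639440635719 len (14.109417915344238, 198.259521484375) -100.65623890977646 97.62632374653985 [493.8 119.1]
176 [412.4 211.4] ang 0.11271477588886376 len (15.754154205322266, 200.7975311279297) -103.22725034901326 97.56732276939309 [424.1 108.8]
dog 9 [242.66666667 189.88888889] [581.35142759  15.59401438   0.        ] [575.61239406  14.42348019  35.        ]
dog 14 [239.78571429 205.64285714] [515.20444501  25.70395912   0.        ] [510.80051636  24.3293667   35.        ]
[[581.45639091  11.22741737   0.        ]] [[508.38211811  22.00320545  40.        ]] [[511.15867723  22.32940994   0.        ]]
```

Call:
{"op": "arm_command", "data": {"steps": [[[0,0,0],[0,0,0.16],-1],[[0,0,0],[0,0,0.16],-1],[[0,0,0],[0,0,0.158],-1],[[-0.029,0.038,0],[0,0,0],-1],[[-0.029,0.038,0],[0,0,0],-1],[[-0.029,0.038,0],[0,0,0],-1],[[-0.029,0.038,0],[0,0,0],-1],[[-0.029,0.038,0],[0,0,0],-1],[[-0.029,0.038,0],[0,0,0],-1],[[-0.029,0.038,0],[0,0,0],-1],[[-0.029,0.038,0],[0,0,0],-1],[[-0.029,0.038,0],[0,0,0],-1]]}}

```text
time_s: 2.0
tool_pos: [525.9, -341.4, 304.2]
ee_rot: [0.077, 0.997, -0.0, 0.0]
ft_force: [0.3, -1.4, -0.4]
gripper_width: 0.2
```

```bash
cat >> h.py <<'E'
from scipy.spatial.transform import Rotation as Ro
PHI=0.110; O=np.array([529.7,114.5])
RX=np.array([np.cos(PHI),np.sin(PHI)]); RY=np.array([-np.sin(PHI),np.cos(PHI)])
def w2r(p): p=np.array(p)[:2]-O; return np.array([p@RX,p@RY])
def r2w(p): return O+p[0]*RX+p[1]*RY
def tool():
    s=r.sense(); M=Ro.from_quat(s["ee_rot"]).as_matrix(); return np.array(s["tool_pos"]),M,s
def go(target):
    """tool-frame shift (mm) to world target xyz"""
    p,M,s=tool(); return M.T@(np.array(target)-p)
def rep():
    p,M,s=tool(); a=np.arctan2(M[1,1],M[0,1])-np.pi/2
    print("t",round(s["time_s"],2),"tool w",np.round(p,1),"rack",np.round(w2r(p),1),"tool-y ccw from rack y deg",round(np.rad2deg(a-PHI),1),"tilt z",np.round(M[:,2],3),"F",np.round(s["ft_force"],1),"w",round(s["gripper_width"],1),"j6",round(s["joint_pos"][5],2))
    return p,M
def look(tag=None,s2=None):
    c,a,wh,m,im=stile()
    if tag:
        x=cv2.resize(im[120:260,140:340],None,fx=4,fy=4,interpolation=cv2.INTER_CUBIC); cv2.imwrite(f"pics/{tag}.png",x)
    th=a-PHI
    cr=w2r(c); print("stile rack",np.round(cr,1),"deg",round(np.rad2deg(th),1),"wh",np.round(wh,1),"npx",m.sum())
    return c,a
E
python3 - <<'E'
from h import *
p,M=rep(); c,a=look("t1")
u=np.array([np.cos(a),np.sin(a)]);n=np.array([-u[1],u[0]])
t=c+115*u-45*n
print("target",t,"shift",np.round(go([*t,82]),1))
print("end+",w2r(c+130*u),"pivot",w2r(c-56*u))
E
```

```text
t 2.0 tool w [ 525.9 -341.4  304.2] rack [ -53.9 -452.7] tool-y ccw from rack y deg -15.2 tilt z [ 0. -0. -1.] F [ 0.3 -1.4 -0.4] w 0.2 j6 -1.46Traceback (most recent call last):
  File "<stdin>", line 2, in <module>
  File "h.py", line 46, in look
    c,a,wh,m,im=stile()
                ~~~~~^^
  File "h.py", line 23, in stile
    i=1+np.argmax(st[1:,4]); m=(l==i)
        ~~~~~~~~~^^^^^^^^^^
    return _wrapfunc(a, 'argmax', axis=axis, out=out, **kwds)
    return bound(*args, **kwds)
ValueError: attempt to get argmax of an empty sequence
```

Run:
```python
from h import *
print(np.round(go([660.6,-206.3,82]),1))
```

```text
[-109.3  150.5  222.1]
```

Call:
{"op": "arm_command", "data": {"steps": [[[-0.027,0.037,0.02],[0,0,0],-1],[[-0.027,0.037,0.02],[0,0,0],-1],[[-0.027,0.037,0.02],[0,0,0],-1],[[-0.028,0.0395,0.02],[0,0,0],-1],[[0,0,0.05],[0,0,0],-1],[[0,0,0.05],[0,0,0],-1],[[0,0,0.04],[0,0,0],-1],[[0,0,0],[0,0,0],-1]]}}

```text
time_s: 3.05
tool_pos: [653.7, -210.6, 80.5]
ee_rot: [0.078, 0.997, 0.0, -0.003]
ft_force: [0.0, -2.4, 0.7]
gripper_width: -0.4
```

Run:
```python
from h import *
p,M=rep()
im=r.grab_frame("top");cv2.imwrite("pics/t2.png",im)
im=r.grab_frame("side");cv2.imwrite("pics/s2.png",im)
print(np.round(go([660.6,-206.3,82]),1))
```

```text
t 3.05 tool w [ 653.7 -210.6   80.5] rack [  87.5 -336.7] tool-y ccw from rack y deg -15.2 tilt z [-0.007  0.001 -1.   ] F [ 0.  -2.4  0.7] w -0.4 j6 -1.7
[-3.3  5.3  3. ]
```

View pics/t2.png

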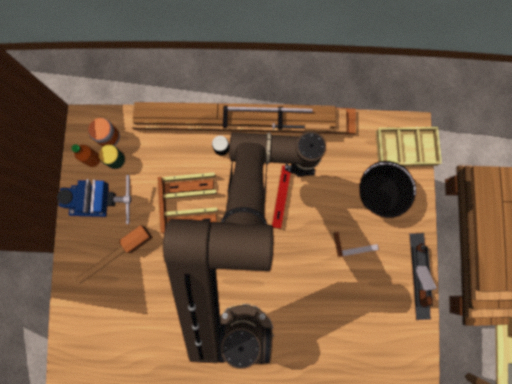

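View pics/s2.png

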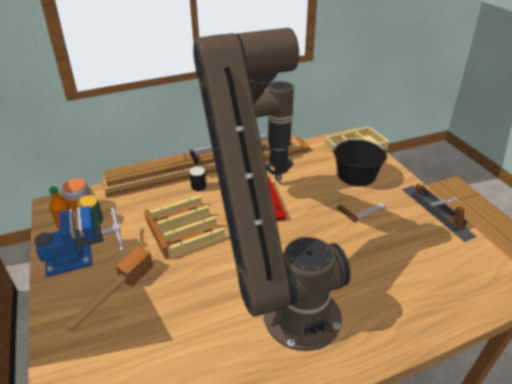

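Call:
{"op": "arm_command", "data": {"steps": [[[-0.003,0.007,0.002],[0,0,0],-1],[[0,0.007,0],[0,0,0],-1],[[-0.002,0.012,0],[0,0,-0.07],-1],[[-0.002,0.012,0],[0,0,-0.07],-1],[[-0.002,0.012,0],[0,0,-0.07],-1],[[-0.002,0.012,0],[0,0,-0.07],-1],[[-0.002,0.012,0],[0,0,-0.07],-1],[[-0.002,0.012,0],[0,0,-0.07],-1],[[-0.002,0.012,0],[0,0,-0.07],-1],[[0,0,0],[0,0,0],-1]]}}

```text
time_s: 4.4
tool_pos: [670.7, -112.4, 83.0]
ee_rot: [-0.167, 0.986, -0.0, 0.001]
ft_force: [0.6, 0.0, 0.4]
gripper_width: -0.0
```

Run:
```python
from h import *
p,M=rep()
im=r.grab_frame("top");cv2.imwrite("pics/t3.png",cv2.resize(im[110:260,140:340],None,fx=4,fy=4,interpolation=cv2.INTER_CUBIC))
im=r.grab_frame("side");cv2.imwrite("pics/s3.png",cv2.resize(im[120:270,140:340],None,fx=4,fy=4,interpolation=cv2.INTER_CUBIC))
rep()
```

```text
t 4.4 tool w [ 670.7 -112.4   83. ] rack [ 115.2 -241. ] tool-y ccw from rack y deg 12.9 tilt z [ 0.002  0.    -1.   ] F [0.6 0.  0.4] w -0.0 j6 -1.35
t 4.5 tool w [ 670.5 -113.3   82.6] rack [ 114.9 -241.9] tool-y ccw from rack y deg 12.8 tilt z [ 0.001  0.    -1.   ] F [0.2 0.1 0.2] w 0.2 j6 -1.36
```

View pics/t3.png

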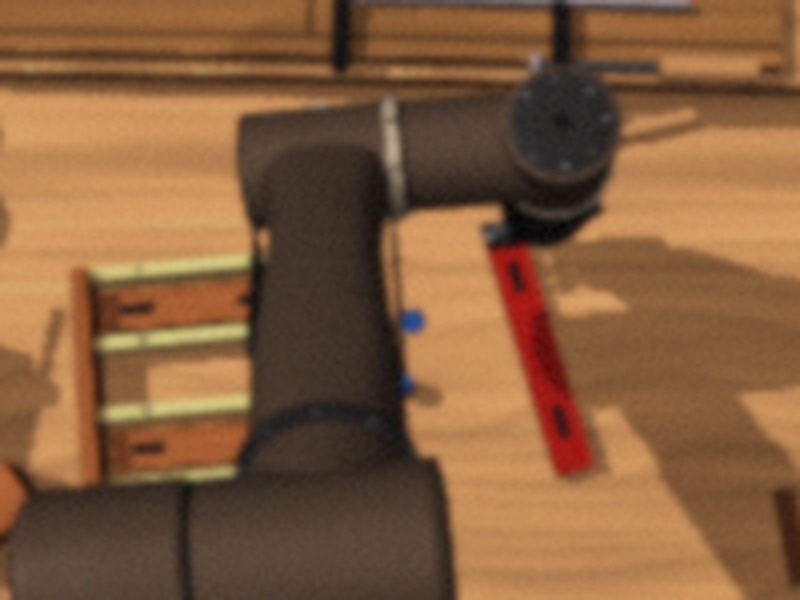

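View pics/s3.png

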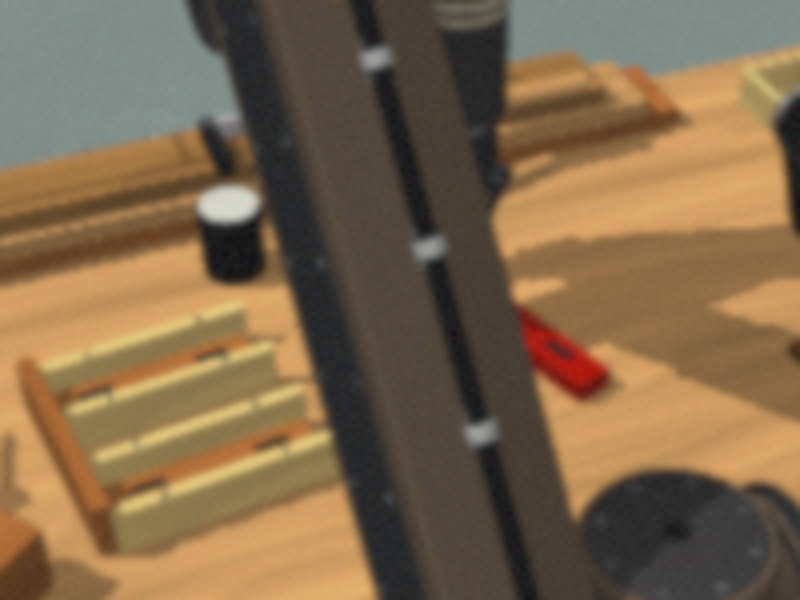

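```bash
cat >> h.py <<'E'
def look2(tag=None, anchor="low"):
    """pose when + end is hidden: direction from the mask, centre 130mm from the visible ends. anchor low: the -u end seen; high: the +u end seen"""
    im=r.grab_frame("top")
    if tag: cv2.imwrite(f"pics/{tag}.png",cv2.resize(im[110:260,140:340],None,fx=4,fy=4,interpolation=cv2.INTER_CUBIC))
    c,a,wh,m,_=stile(im=im)
    if a-PHI<-np.pi/4: a+=np.pi
    u=np.array([np.cos(a),np.sin(a)])
    L=wh[0]
    if wh[0]<250:
        if anchor=="low": c=c-u*(L/2+2)+130*u
        else: c=c+u*(L/2+2)-130*u
    print("stile rack",np.round(w2r(c),1),"deg",round(np.rad2deg(a-PHI),1),"wh",np.round(wh,1),"npx",m.sum(),
      "end+",np.round(w2r(c+130*u),1),"end-",np.round(w2r(c-130*u),1))
    return c,a
E
python3 - <<'E'
from h import *
c,a=look2()
u=np.array([np.cos(a),np.sin(a)]);n=np.array([-u[1],u[0]])
p,_=rep(); d=p[:2]-c; print("tool in stile",d@u,d@n)
E
```

```text
stile rack [  -4.7 -231.1] deg 11.1 wh [241.3  38.2] npx 517 end+ [ 122.9 -206.1] end- [-132.3 -256.2]
t 4.55 tool w [ 670.4 -113.6   82.4] rack [ 114.8 -242.2] tool-y ccw from rack y deg 12.8 tilt z [ 0.001  0.    -1.   ] F [-0.3 -1.2  0.2] w -0.0 j6 -1.36
tool in stile 115.14454413543437 -33.85824742454197
```

Call:
{"op": "arm_command", "data": {"steps": [[[-0.002,0.012,0],[0,0,-0.07],-1],[[-0.002,0.012,0],[0,0,-0.07],-1],[[-0.002,0.012,0],[0,0,-0.07],-1],[[-0.002,0.012,0],[0,0,-0.07],-1],[[-0.002,0.012,0],[0,0,-0.07],-1],[[-0.002,0.012,0],[0,0,-0.07],-1],[[-0.002,0.012,0],[0,0,-0.07],-1],[[-0.002,0.012,0],[0,0,-0.07],-1],[[-0.002,0.012,0],[0,0,-0.07],-1],[[0,0,0],[0,0,0],-1]]}}

```text
time_s: 5.8
tool_pos: [623.2, -16.5, 82.1]
ee_rot: [-0.463, 0.886, 0.0, 0.0]
ft_force: [0.4, 0.5, 0.6]
gripper_width: 0.1
```

Run:
```python
from h import *
c,a=look2("t4")
u=np.array([np.cos(a),np.sin(a)]);n=np.array([-u[1],u[0]])
p,_=rep(); d=p[:2]-c; print("tool in stile",d@u,d@n)
```

```text
stile rack [ -24.4 -197.1] deg 46.0 wh [234.9  37.9] npx 481 end+ [  65.9 -103.5] end- [-114.6 -290.6]
t 5.85 tool w [623.5 -16.8  82.1] rack [  78.8 -140.8] tool-y ccw from rack y deg 48.9 tilt z [ 0. -0. -1.] F [0.2 0.2 1.1] w -0.4 j6 -0.89
tool in stile 112.18870026298556 -35.14695996589052
```

View pics/t4.png

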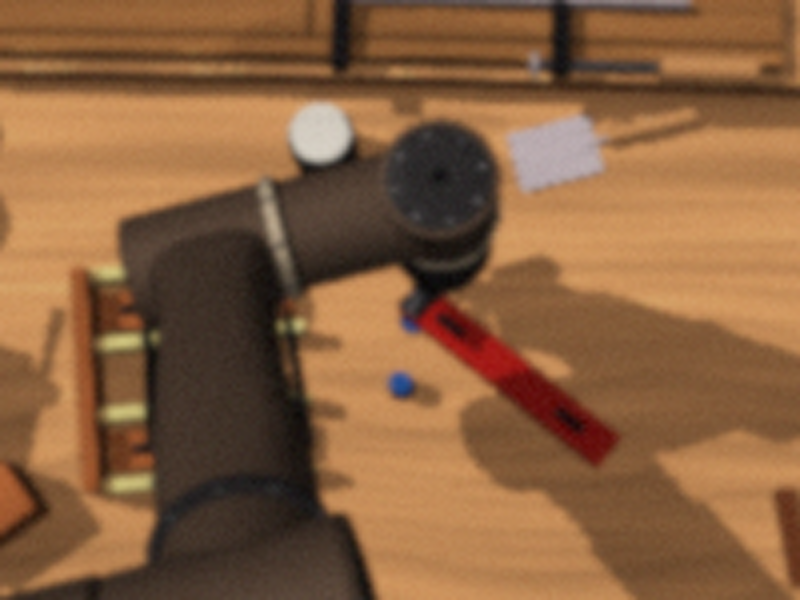

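Call:
{"op": "arm_command", "data": {"steps": [[[-0.002,0.012,0],[0,0,-0.07],-1],[[-0.002,0.012,0],[0,0,-0.07],-1],[[0,0,0],[0,0,0],-1],[[0,-0.01,0],[0,0,0],-1],[[0,-0.01,0],[0,0,0],-1],[[0,0,-0.04],[0,0,0],-1],[[0,0,-0.04],[0,0,0],-1],[[0,0,0],[0,0,0],-1]]}}

```text
time_s: 6.85
tool_pos: [625.9, -9.5, 165.5]
ee_rot: [-0.524, 0.852, -0.001, 0.003]
ft_force: [0.1, -0.1, -0.5]
gripper_width: -0.2
```

Run:
```python
from h import *
c,a=look2("t5")
u=np.array([np.cos(a),np.sin(a)]);n=np.array([-u[1],u[0]])
p,_=rep(); d=p[:2]-c; print("tool in stile",d@u,d@n)
t=c-115*u+48*n
print("target",t,w2r(t),np.hypot(*t),np.round(go([*t,162]),1))
```

```text
stile rack [ -33.4 -193.5] deg 53.8 wh [254.8  37.4] npx 528 end+ [ 43.4 -88.6] end- [-110.2 -298.4]
t 6.9 tool w [624.7  -9.6 163.5] rack [  80.8 -133.8] tool-y ccw from rack y deg 56.9 tilt z [ 0.003  0.001 -1.   ] F [ 0.1  0.3 -1.5] w -0.0 j6 -0.76
tool in stile 115.66707282815018 -56.86394746995674
target [ 418.79072644 -157.23079113] [-140.06909331 -257.91304525] 447.3334262441815 [224.6 117.3   0.7]
```

View pics/t5.png

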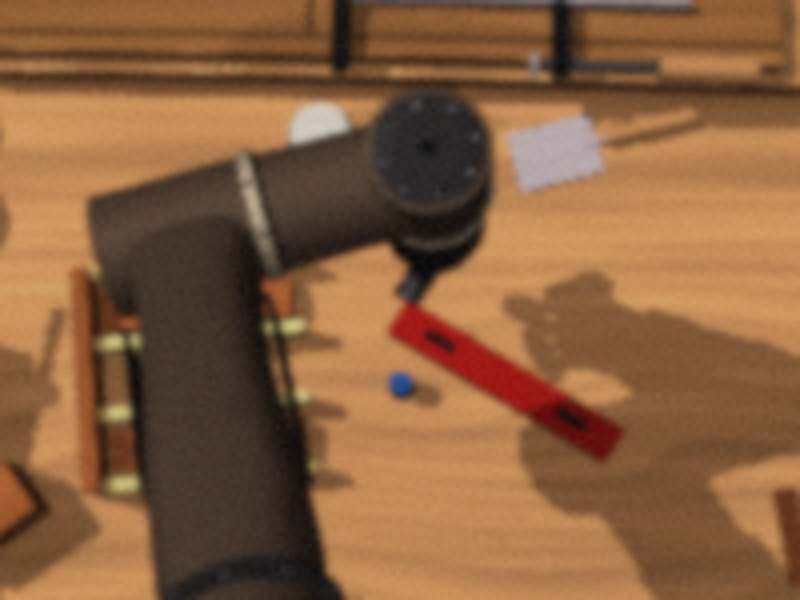

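Call:
{"op": "arm_command", "data": {"steps": [[[0.0424,0.023,0],[0,0,0],-1],[[0.0424,0.023,0],[0,0,0],-1],[[0.0424,0.023,0],[0,0,0],-1],[[0.0424,0.023,0],[0,0,0],-1],[[0.0424,0.023,0],[0,0,0],-1],[[0,0,0],[0,0,0.054],-1],[[0,0,0],[0,0,0],-1]]}}

```text
time_s: 7.78
tool_pos: [425.1, -147.5, 161.5]
ee_rot: [-0.501, 0.865, 0.0, -0.0]
ft_force: [0.2, 0.7, -0.4]
gripper_width: 0.2
```

Run:
```python
from h import *
c=r2w([-33.4,-193.5]);a=np.deg2rad(53.8)+PHI
u=np.array([np.cos(a),np.sin(a)]);n=np.array([-u[1],u[0]])
p,_=rep(); d=p[:2]-c; print("tool in stile",d@u,d@n)
t=c-102*u+45*n
print(np.round(go([*t,82]),1))
im=r.grab_frame("top");cv2.imwrite("pics/t6.png",im)
```

```text
t 7.78 tool w [ 425.1 -147.5  161.5] rack [-132.8 -248.9] tool-y ccw from rack y deg 53.8 tilt z [-0.001 -0.    -1.   ] F [ 0.2  0.7 -0.4] w 0.2 j6 -0.63
tool in stile -103.41007196633991 47.45827859648273
[-1.4 -2.5 79.5]
```

View pics/t6.png

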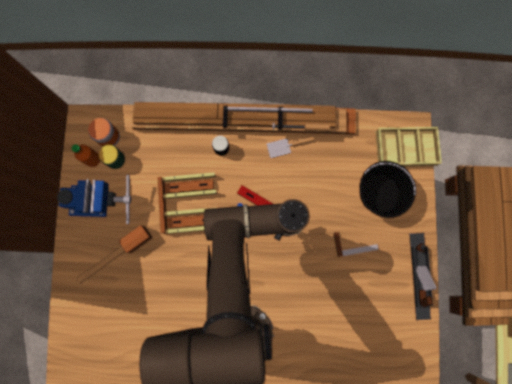

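Call:
{"op": "arm_command", "data": {"steps": [[[0,0,0.04],[0,0,0],-1],[[0,0,0.0395],[0,0,0],-1],[[0,0,0],[0,0,0],-1],[[0,-0.006,0],[0,0,0],-1],[[0,-0.006,0],[0,0,0],-1],[[0.002,-0.012,0],[0,0,-0.07],-1],[[0.002,-0.012,0],[0,0,-0.07],-1],[[0.002,-0.012,0],[0,0,-0.07],-1],[[0.002,-0.012,0],[0,0,-0.07],-1],[[0.002,-0.012,0],[0,0,-0.07],-1],[[0,0,0],[0,0,0],-1]]}}

```text
time_s: 9.2
tool_pos: [488.9, -184.7, 83.5]
ee_rot: [-0.644, 0.765, -0.001, 0.001]
ft_force: [-0.3, 0.1, 0.2]
gripper_width: 0.1
```

Run:
```python
from h import *
c,a=look2("t7","high")
u=np.array([np.cos(a),np.sin(a)]);n=np.array([-u[1],u[0]])
p,_=rep(); d=p[:2]-c; print("tool in stile",d@u,d@n)
im=r.grab_frame("side");cv2.imwrite("pics/s7.png",cv2.resize(im[120:270,140:340],None,fx=4,fy=4,interpolation=cv2.INTER_CUBIC))
```

```text
Traceback (most recent call last):
  File "h.py", line 56, in look2
    c,a,wh,m,_=stile(im=im)
               ~~~~~^^^^^^^
  File "h.py", line 23, in stile
    i=1+np.argmax(st[1:,4]); m=(l==i)
        ~~~~~~~~~^^^^^^^^^^
ValueError: attempt to get argmax of an empty sequence
```

View pics/t7.png

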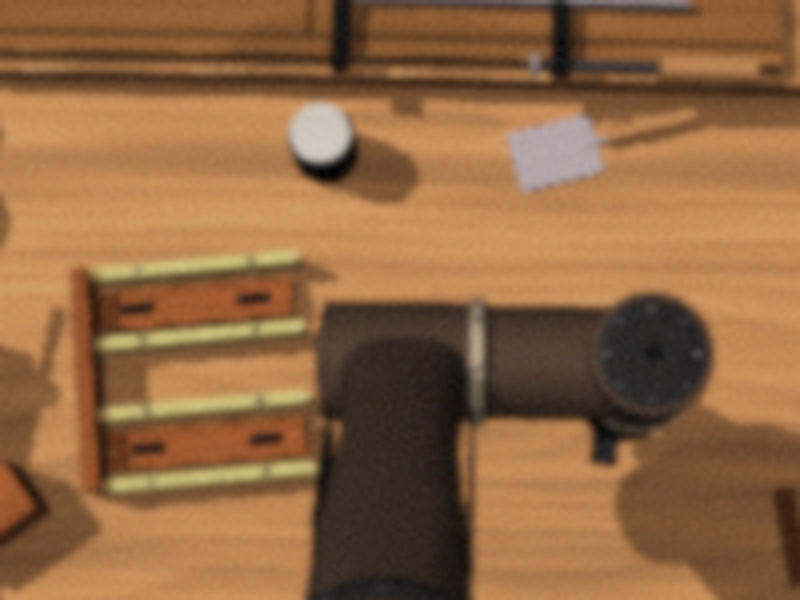

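Run:
```python
from h import *
im=r.grab_frame("side");cv2.imwrite("pics/s7.png",cv2.resize(im[120:270,140:340],None,fx=4,fy=4,interpolation=cv2.INTER_CUBIC))
rep()
```

```text
t 9.3 tool w [ 487.5 -184.4   83.1] rack [ -74.7 -292.4] tool-y ccw from rack y deg 73.8 tilt z [ 0.001  0.    -1.   ] F [-0.9  0.1 -0.6] w -0.1 j6 -0.19
```

View pics/s7.png

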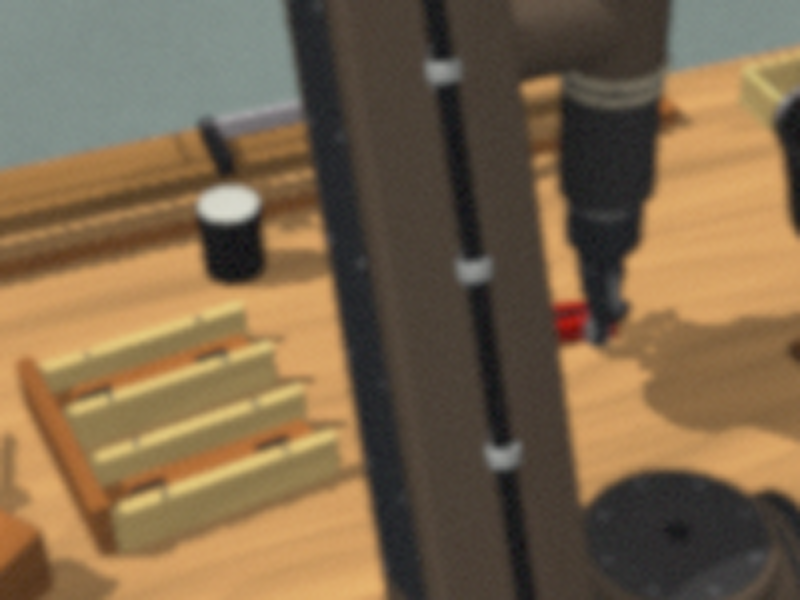

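Call:
{"op": "arm_command", "data": {"steps": [[[0.002,-0.012,0],[0,0,-0.07],-1],[[0.002,-0.012,0],[0,0,-0.07],-1],[[0.002,-0.012,0],[0,0,-0.07],-1],[[0,0,0],[0,0,0],-1],[[0,0.01,0],[0,0,0],-1],[[0,0.01,0],[0,0,0],-1],[[0.01,0.0,-0.04],[0,0,0],-1],[[0.04,0,-0.04],[0,0,0],-1],[[0.04,-0.03,0],[0,0,0],-1],[[0,-0.03,0],[0,0,0],-1],[[0,0,0],[0,0,0],-1]]}}

```text
time_s: 10.68
tool_pos: [566.5, -282.4, 162.0]
ee_rot: [0.721, -0.693, 0.0, -0.0]
ft_force: [-0.3, 1.3, -0.4]
gripper_width: 0.2
```

Run:
```python
from h import *
im=r.grab_frame("top");cv2.imwrite("pics/t8.png",cv2.resize(im[110:260,140:340],None,fx=4,fy=4,interpolation=cv2.INTER_CUBIC))
im=r.grab_frame("side");cv2.imwrite("pics/s8.png",cv2.resize(im[120:270,140:340],None,fx=4,fy=4,interpolation=cv2.INTER_CUBIC))
rep()
try: look2()
except Exception as e: print(e)
```

```text
t 10.78 tool w [ 564.9 -281.8  161.9] rack [  -8.5 -397.8] tool-y ccw from rack y deg -274.0 tilt z [-0.001  0.001 -1.   ] F [-1.2 -0.1 -0.6] w -0.1 j6 0.19
stile rack [ 1.000e-01 -2.044e+02] deg 85.0 wh [66.  37.2] npx 131 end+ [ 11.5 -74.9] end- [ -11.3 -333.9]
```

View pics/t8.png

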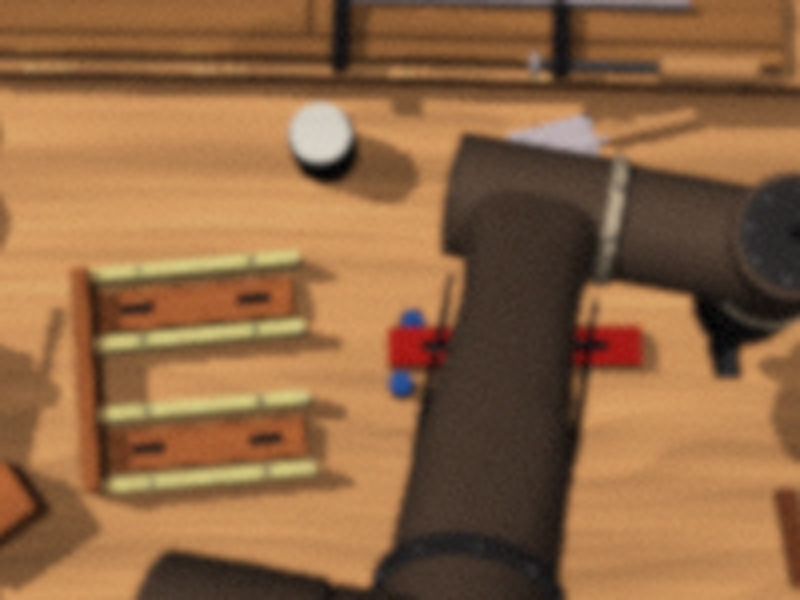

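View pics/s8.png

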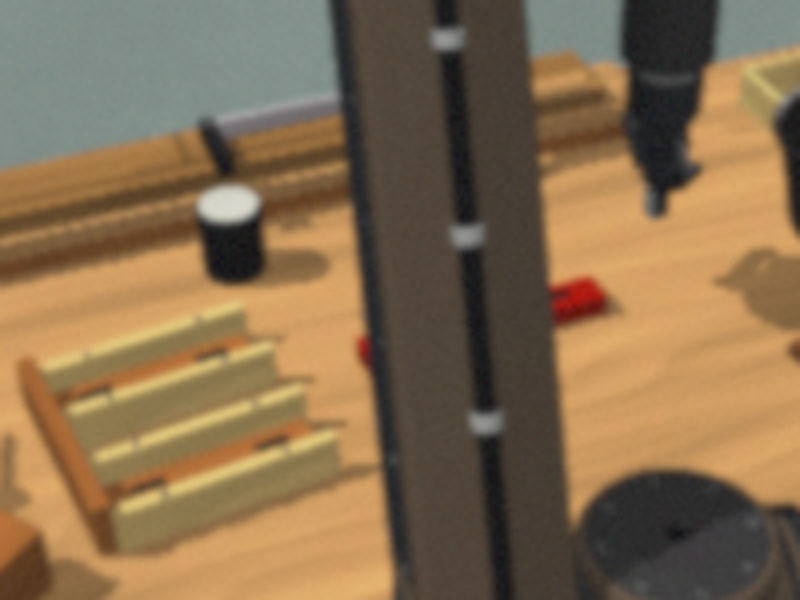

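```bash
cat >> h.py <<'E'
def red(tag=None):
    im=r.grab_frame("top")
    if tag: cv2.imwrite(f"pics/{tag}.png",cv2.resize(im[110:260,140:340],None,fx=4,fy=4,interpolation=cv2.INTER_CUBIC))
    hsv=cv2.cvtColor(im,cv2.COLOR_BGR2HSV)
    m=(((hsv[...,0]<6)|(hsv[...,0]>172))&(hsv[...,1]>170)&(hsv[...,2]>70)).astype(np.uint8)
    k,l,st,_=cv2.connectedComponentsWithStats(m)
    for i in range(1,k):
        if st[i,4]<20:m[l==i]=0
    v,u=np.nonzero(m); P=px2w("top",np.c_[u,v],25.)[:,:2]
    R=np.array([w2r(p) for p in P]).astype(np.float32)
    c,wh,a=cv2.minAreaRect(R)
    if wh[0]<wh[1]: a+=90; wh=wh[::-1]
    a=a%180
    print("rack-frame centre",np.round(c,1),"deg",round(a,1),"wh",np.round(wh,1),"n",len(R))
    # column-wise centreline
    b=np.arange(-360,160,20)
    print([(int(y),round(float((R[(R[:,1]>=y)&(R[:,1]<y+20),0].min()+R[(R[:,1]>=y)&(R[:,1]<y+20),0].max())/2),1)) for y in b if ((R[:,1]>=y)&(R[:,1]<y+20)).sum()>20])
    return np.array(c),a,wh,R
E
python3 - <<'E'
from h import *
red()
E
```

```text
rack-frame centre [-2.000e-01 -2.074e+02] deg 85.0 wh [249.8  37.2] n 244
[(-340, -8.5), (-320, -7.1), (-300, -6.8), (-140, 9.2), (-120, 8.6), (-100, 10.0)]
```

Call:
{"op": "arm_command", "data": {"steps": [[[-0.044,0.0267,0],[0,0,0],-1],[[-0.0435,0.0267,0],[0,0,0],-1],[[0,0,0.04],[0,0,0],-1],[[0,0,0.0395],[0,0,0],-1],[[0,0,0],[0,0,0],-1],[[0,-0.006,0],[0,0,0],-1],[[0,-0.006,0],[0,0,0],-1],[[0.001,-0.0075,0],[0,0,-0.037],-1],[[0.001,-0.0075,0],[0,0,-0.037],-1],[[0,0,0],[0,0,0],-1]]}}

```text
time_s: 12.12
tool_pos: [537.6, -197.7, 84.0]
ee_rot: [0.746, -0.666, 0.001, -0.001]
ft_force: [-0.4, -0.4, -0.8]
gripper_width: 0.2
```

Run:
```python
from h import *
rep()
```

```text
t 12.12 tool w [ 537.6 -197.7   84. ] rack [ -26.4 -311.1] tool-y ccw from rack y deg -269.8 tilt z [ 0.002 -0.    -1.   ] F [-0.4 -0.4 -0.8] w 0.2 j6 0.12
```

Call:
{"op": "arm_command", "data": {"steps": [[[0,0.01,0],[0,0,0],-1],[[0,0.01,0],[0,0,0],-1],[[0.0,0.0,-0.04],[0,0,0],-1],[[0.04,0,-0.04],[0,0,0],-1],[[0.035,-0.027,0],[0,0,0],-1],[[0,-0.027,0],[0,0,0],-1],[[0,0,0],[0,0,0],-1]]}}

```text
time_s: 13.0
tool_pos: [579.0, -268.5, 162.6]
ee_rot: [0.746, -0.666, 0.0, -0.0]
ft_force: [-0.7, -0.4, -0.6]
gripper_width: -0.2
```

Run:
```python
from h import *
red("t9");rep()
im=r.grab_frame("side");cv2.imwrite("pics/s9.png",cv2.resize(im[120:270,140:340],None,fx=4,fy=4,interpolation=cv2.INTER_CUBIC))
```

```text
rack-frame centre [   6.2 -206.4] deg 89.8 wh [255.8  38.5] n 238
[(-340, 6.2), (-320, 5.3), (-300, 5.5), (-280, 6.3), (-260, 6.0), (-100, 7.8)]
t 13.05 tool w [ 578.1 -268.2  162.4] rack [   6.1 -385.6] tool-y ccw from rack y deg -269.8 tilt z [-0.001  0.    -1.   ] F [0.2 0.2 0. ] w -0.2 j6 0.24
```

View pics/t9.png

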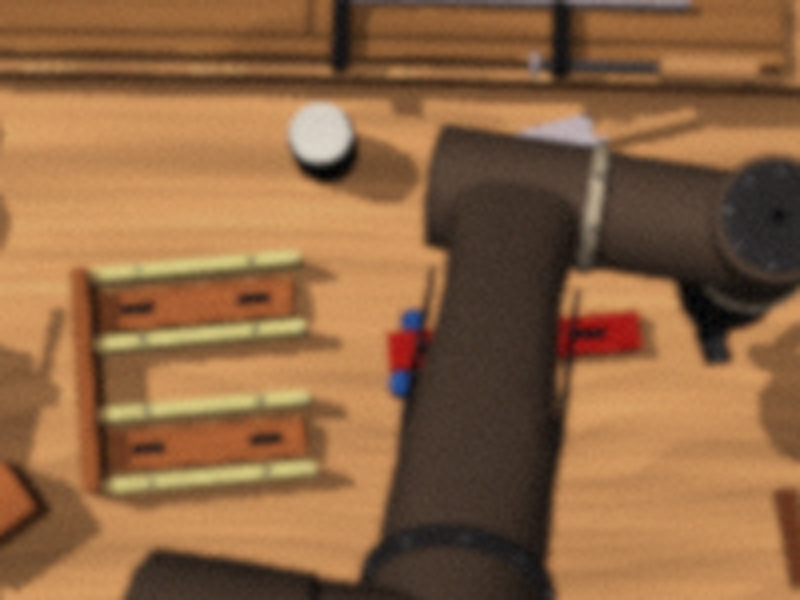

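View pics/s9.png

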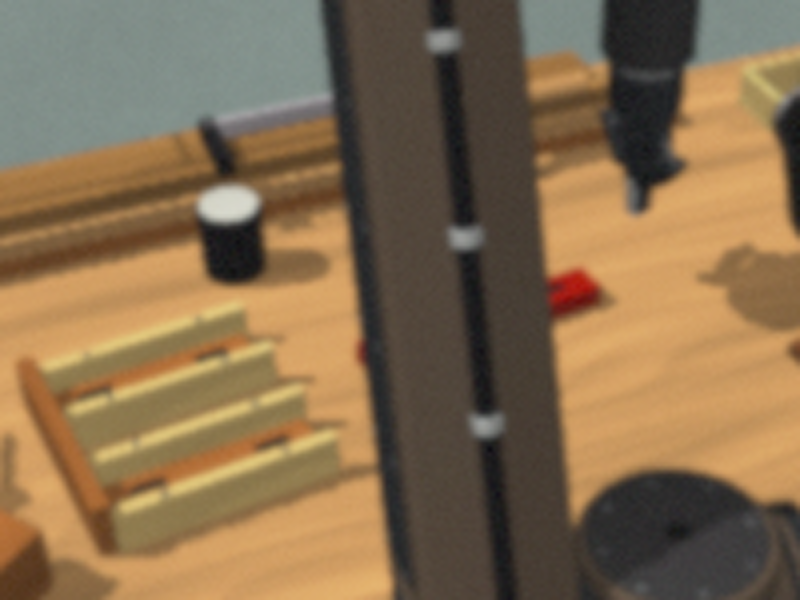

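Call:
{"op": "arm_command", "data": {"steps": [[[0,0,0.04],[0,0,0],-1],[[0,0,0.0395],[0,0,0],-1],[[0,0,0],[0,0,0],-1],[[-0.012,0,0],[0,0,0],-1],[[-0.012,0,0],[0,0,0],-1],[[-0.01,0,0],[0,0,0],-1],[[-0.01,0,0],[0,0,0],-1],[[-0.01,0,0],[0,0,0],-1],[[-0.01,0,0],[0,0,0],-1],[[-0.01,0,0],[0,0,0],-1],[[-0.01,0,0],[0,0,0],-1],[[-0.01,0,0],[0,0,0],-1]]}}

```text
time_s: 14.6
tool_pos: [567.9, -174.1, 83.4]
ee_rot: [0.746, -0.666, -0.0, 0.0]
ft_force: [0.4, -2.1, 0.5]
gripper_width: 0.1
```

Run:
```python
from h import *
rep();red("t10");rep()
```

```text
t 14.6 tool w [ 567.9 -174.1   83.4] rack [   6.3 -291.1] tool-y ccw from rack y deg -269.8 tilt z [-0. -0. -1.] F [ 0.4 -2.1  0.5] w 0.1 j6 0.08
rack-frame centre [   8.1 -208.3] deg 91.0 wh [140.4  44.3] n 316
[(-280, 4.7), (-260, 5.2), (-240, 6.1), (-220, 7.9), (-200, 7.6), (-180, 7.4), (-160, 4.9)]
t 14.65 tool w [ 567.7 -173.2   83.3] rack [   6.2 -290.2] tool-y ccw from rack y deg -269.8 tilt z [-0.  0. -1.] F [-0.6  1.   0.5] w -0.1 j6 0.08
```

View pics/t10.png

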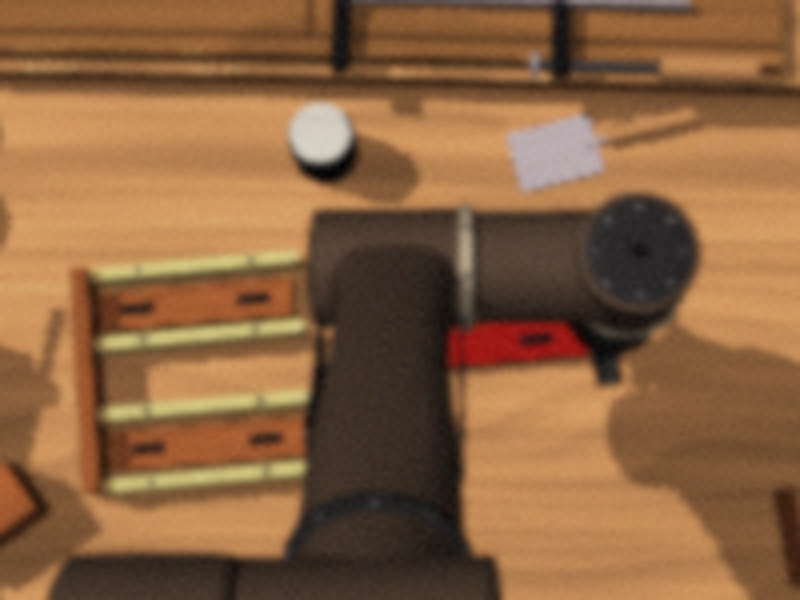

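Call:
{"op": "arm_command", "data": {"steps": [[[-0.008,0,0],[0,0,0],-1],[[-0.008,0,0],[0,0,0],-1],[[-0.008,0,0],[0,0,0],-1],[[-0.008,0,0],[0,0,0],-1],[[-0.008,0,0],[0,0,0],-1],[[-0.008,0,0],[0,0,0],-1],[[-0.008,0,0],[0,0,0],-1],[[-0.008,0,0],[0,0,0],-1],[[-0.008,0,0],[0,0,0],-1]]}}

```text
time_s: 15.78
tool_pos: [559.7, -102.7, 83.4]
ee_rot: [0.746, -0.666, -0.0, 0.0]
ft_force: [-0.6, -0.2, -1.0]
gripper_width: -0.1
```

Run:
```python
from h import *
rep();red("t11");rep()
```

```text
t 15.78 tool w [ 559.7 -102.7   83.4] rack [   6.  -219.2] tool-y ccw from rack y deg -269.8 tilt z [-0. -0. -1.] F [-0.6 -0.2 -1. ] w -0.1 j6 -0.05
rack-frame centre [  -0.9 -130.5] deg 90.5 wh [147.3  26.6] n 180
[(-200, -0.6), (-180, 0.3), (-160, -3.0), (-140, -1.8), (-120, -2.0), (-100, -2.7)]
t 15.82 tool w [ 559.7 -102.    83.5] rack [   6.  -218.5] tool-y ccw from rack y deg -269.8 tilt z [ 0.  0. -1.] F [-0.8  1.3 -0. ] w 0.1 j6 -0.05
```

View pics/t11.png

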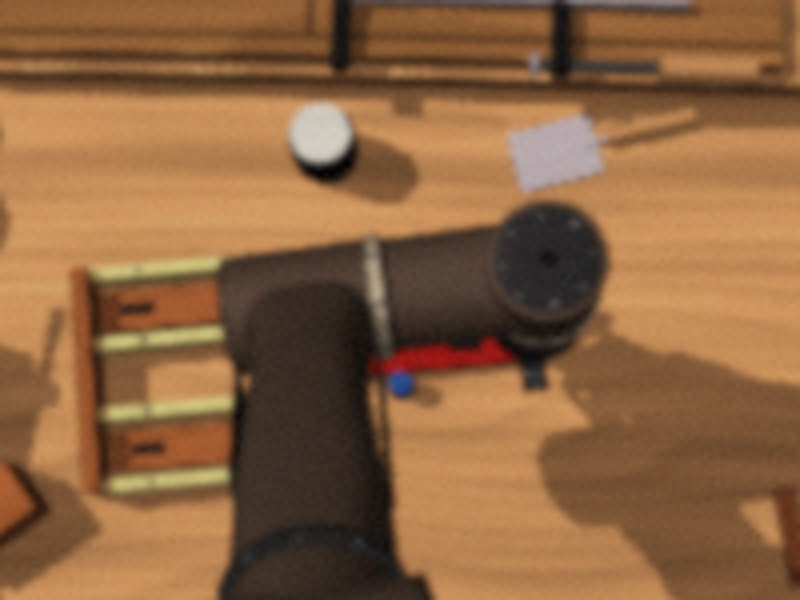

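Call:
{"op": "arm_command", "data": {"steps": [[[-0.008,0,0],[0,0,0],-1],[[-0.008,0,0],[0,0,0],-1],[[-0.008,0,0],[0,0,0],-1],[[-0.008,0,0],[0,0,0],-1],[[-0.008,0,0],[0,0,0],-1],[[-0.008,0,0],[0,0,0],-1],[[-0.008,0,0],[0,0,0],-1],[[-0.008,0,0],[0,0,0],-1],[[-0.008,0,0],[0,0,0],-1]]}}

```text
time_s: 16.95
tool_pos: [551.6, -31.2, 83.4]
ee_rot: [0.746, -0.666, 0.0, 0.0]
ft_force: [-0.2, -2.6, 0.3]
gripper_width: 0.1
```

Run:
```python
from h import *
rep();red("t12");rep()
```

```text
t 16.95 tool w [551.6 -31.2  83.4] rack [   5.7 -147.2] tool-y ccw from rack y deg -269.8 tilt z [ 0. -0. -1.] F [-0.2 -2.6  0.3] w 0.1 j6 -0.18
rack-frame centre [ -5.8 -77.2] deg 90.7 wh [98.1 18. ] n 82
[]
t 17.0 tool w [551.5 -30.5  83.4] rack [   5.8 -146.5] tool-y ccw from rack y deg -269.8 tilt z [ 0.  0. -1.] F [-0.5  1.  -0.7] w -0.1 j6 -0.18
```

View pics/t12.png

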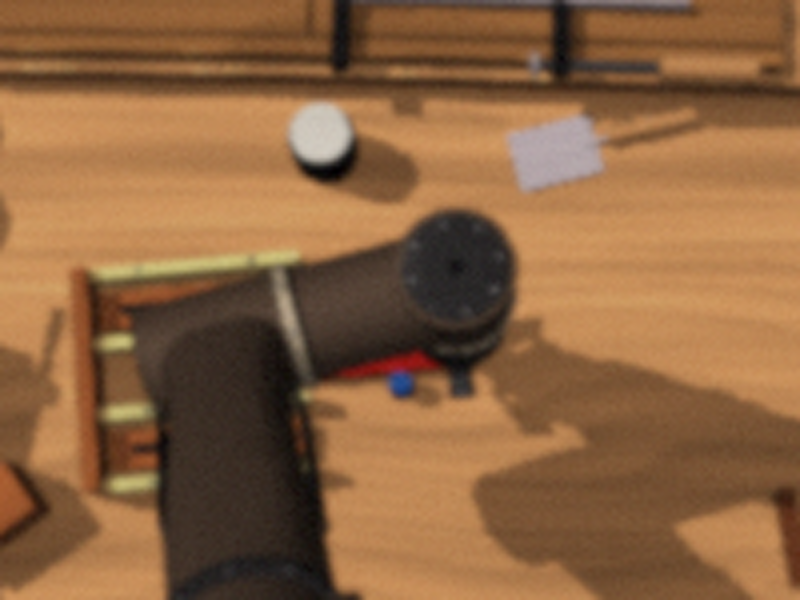

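Call:
{"op": "arm_command", "data": {"steps": [[[-0.008,0,0],[0,0,0],-1],[[-0.008,0,0],[0,0,0],-1],[[-0.008,0,0],[0,0,0],-1],[[-0.008,0,0],[0,0,0],-1],[[-0.008,0,0],[0,0,0],-1],[[-0.008,0,0],[0,0,0],-1],[[-0.008,0,0],[0,0,0],-1],[[-0.008,0,0],[0,0,0],-1],[[-0.008,0,0],[0,0,0],-1]]}}

```text
time_s: 18.12
tool_pos: [543.3, 40.4, 83.4]
ee_rot: [0.746, -0.666, -0.0, 0.0]
ft_force: [-0.2, -2.3, -0.1]
gripper_width: -0.0
```

Run:
```python
from h import *
rep()
im=r.grab_frame("side");cv2.imwrite("pics/s13.png",cv2.resize(im[120:270,140:340],None,fx=4,fy=4,interpolation=cv2.INTER_CUBIC))
rep()
```

```text
t 18.12 tool w [543.3  40.4  83.4] rack [  5.4 -75.2] tool-y ccw from rack y deg -269.8 tilt z [-0. -0. -1.] F [-0.2 -2.3 -0.1] w -0.0 j6 -0.32
t 18.18 tool w [543.4  41.1  83.5] rack [  5.6 -74.5] tool-y ccw from rack y deg -269.8 tilt z [ 0.  0. -1.] F [-0.6  0.7  0.4] w 0.2 j6 -0.32
```

View pics/s13.png

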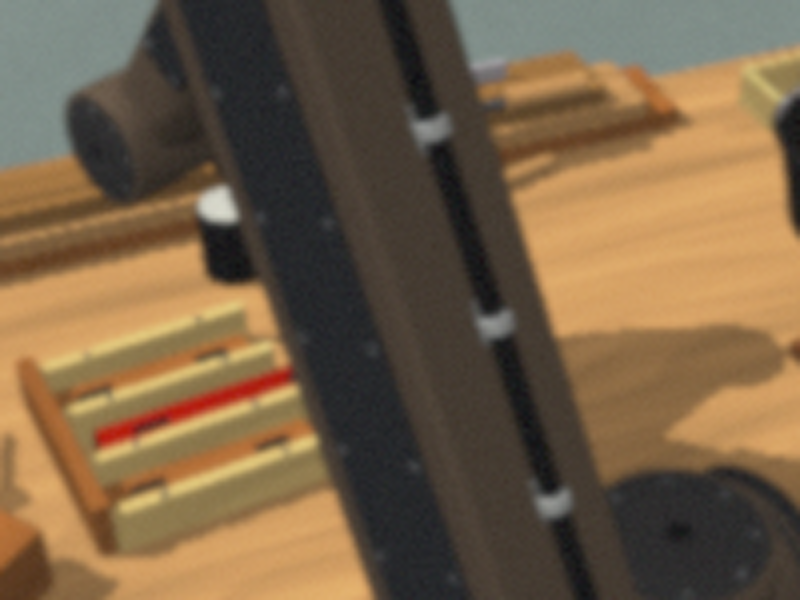

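Call:
{"op": "arm_command", "data": {"steps": [[[-0.004,0,0],[0,0,0],-1],[[-0.004,0,0],[0,0,0],-1],[[-0.004,0,0],[0,0,0],-1],[[-0.003,0,0],[0,0,0],-1]]}}

```text
time_s: 18.68
tool_pos: [541.7, 54.9, 83.4]
ee_rot: [0.746, -0.666, -0.0, 0.0]
ft_force: [0.8, -1.5, 0.6]
gripper_width: -0.3
```

Call:
{"op": "arm_command", "data": {"steps": [[[-0.0015,0,0],[0,0,0],-1],[[-0.0015,0,0],[0,0,0],-1]]}}

```text
time_s: 18.92
tool_pos: [541.3, 57.8, 83.4]
ee_rot: [0.746, -0.666, -0.0, 0.0]
ft_force: [-0.2, -1.7, 0.4]
gripper_width: -0.2
```

Call:
{"op": "arm_command", "data": {"steps": [[[-0.0015,0,0],[0,0,0],-1]]}}

```text
time_s: 19.05
tool_pos: [541.2, 59.2, 83.4]
ee_rot: [0.746, -0.666, -0.0, 0.0]
ft_force: [0.3, -1.8, 0.9]
gripper_width: -0.0
```

Run:
```python
from h import *
rep()
```

```text
t 19.05 tool w [541.2  59.2  83.4] rack [  5.3 -56.2] tool-y ccw from rack y deg -269.8 tilt z [-0. -0. -1.] F [ 0.3 -1.8  0.9] w -0.0 j6 -0.36
```

Not yet against the back board; going on in small steps.

Call:
{"op": "arm_command", "data": {"steps": [[[-0.0015,0,0],[0,0,0],-1],[[-0.0015,0,0],[0,0,0],-1]]}}

```text
time_s: 19.3
tool_pos: [540.8, 62.2, 83.4]
ee_rot: [0.746, -0.666, 0.0, -0.0]
ft_force: [0.5, -1.2, 1.0]
gripper_width: 0.0
```

Call:
{"op": "arm_command", "data": {"steps": [[[-0.0015,0,0],[0,0,0],-1]]}}

```text
time_s: 19.42
tool_pos: [540.7, 63.8, 83.4]
ee_rot: [0.746, -0.666, 0.0, -0.0]
ft_force: [-0.6, -1.3, 0.6]
gripper_width: -0.1
```

Run:
```python
from h import *
rep()
im=r.grab_frame("side");cv2.imwrite("pics/s14.png",cv2.resize(im[190:270,140:250],None,fx=7,fy=7,interpolation=cv2.INTER_CUBIC))
im=r.grab_frame("top");cv2.imwrite("pics/t14.png",cv2.resize(im[160:240,150:260],None,fx=7,fy=7,interpolation=cv2.INTER_CUBIC))
rep()
```

```text
t 19.43 tool w [540.7  63.8  83.4] rack [  5.3 -51.6] tool-y ccw from rack y deg -269.8 tilt z [ 0.  0. -1.] F [-0.6 -1.3  0.6] w -0.1 j6 -0.36
t 19.52 tool w [540.7  63.9  83.4] rack [  5.3 -51.5] tool-y ccw from rack y deg -269.8 tilt z [ 0.  0. -1.] F [ 0.5 -0.6 -0.3] w -0.1 j6 -0.36
```

View pics/s14.png

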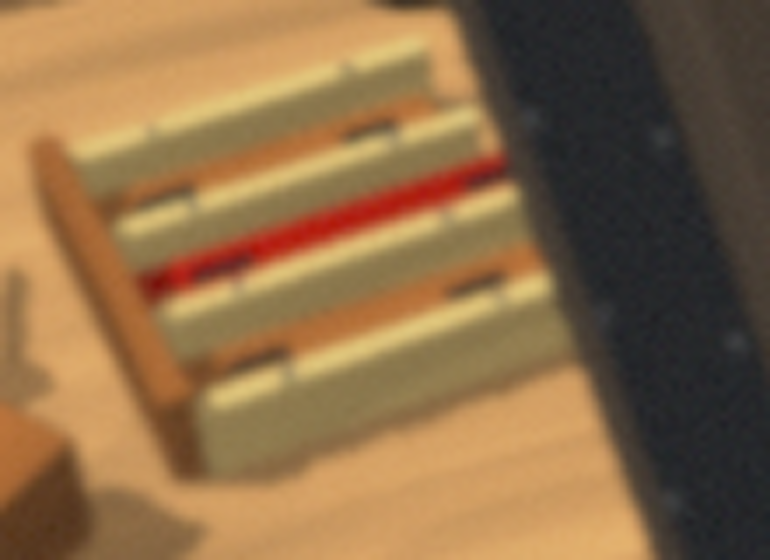

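View pics/t14.png

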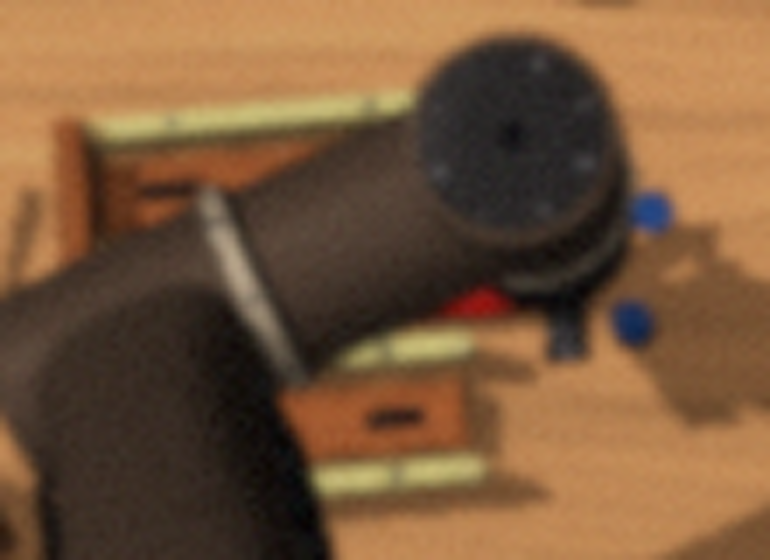

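Call:
{"op": "arm_command", "data": {"steps": [[[-0.0015,0,0],[0,0,0],-1]]}}

```text
time_s: 19.65
tool_pos: [540.3, 64.2, 83.4]
ee_rot: [0.746, -0.666, 0.0, 0.001]
ft_force: [4.2, -14.4, 0.7]
gripper_width: 0.3
```

Call:
{"op": "arm_command", "data": {"steps": [[[-0.0015,0,0],[0,0,0],-1]]}}

```text
time_s: 19.77
tool_pos: [539.8, 64.3, 83.4]
ee_rot: [0.746, -0.666, 0.0, 0.002]
ft_force: [5.2, -23.2, 2.7]
gripper_width: -0.0
```

Call:
{"op": "arm_command", "data": {"steps": [[[-0.0015,0,0],[0,0,0],-1]]}}

```text
time_s: 19.9
tool_pos: [539.4, 64.5, 83.4]
ee_rot: [0.746, -0.666, 0.001, 0.003]
ft_force: [7.7, -31.1, 3.9]
gripper_width: 0.1
```

Call:
{"op": "arm_command", "data": {"steps": [[[0.005,0,0],[0,0,0],-1],[[0.015,0,0],[0,0,0],-1],[[0.02,0,0],[0,0,0],-1],[[0,0,-0.05],[0,0,0],-1],[[0,0,-0.05],[0,0,0],-1],[[0.05,0,-0.03],[0,0,0],-1],[[0.055,0,0],[0,0,0],-1],[[0.055,0,0],[0,0,0],-1],[[0.055,0,0],[0,0,0],-1],[[0.055,0,0],[0,0,0],-1],[[0,0,0],[0,0,0],-1]]}}

```text
time_s: 21.28
tool_pos: [574.7, -244.1, 212.7]
ee_rot: [0.745, -0.667, -0.0, 0.0]
ft_force: [-0.5, 0.4, 0.0]
gripper_width: 0.0
```

Run:
```python
from h import *
red("t15");rep()
im=r.grab_frame("side");cv2.imwrite("pics/s15.png",im)
im=r.grab_frame("top");cv2.imwrite("pics/t15f.png",im)
```

```text
rack-frame centre [ 4.2 88.4] deg 90.0 wh [258.9  40.7] n 607
[(-40, 3.1), (-20, 4.7), (0, 4.4), (20, 4.1), (40, 4.2), (60, 3.6), (80, 5.2), (100, 3.4), (120, 4.6), (140, 5.9)]
t 21.32 tool w [ 574.6 -242.4  212.7] rack [   5.5 -359.7] tool-y ccw from rack y deg -270.0 tilt z [-0.001  0.    -1.   ] F [-0.4  1.   0.6] w 0.2 j6 0.2
```

View pics/t15.png

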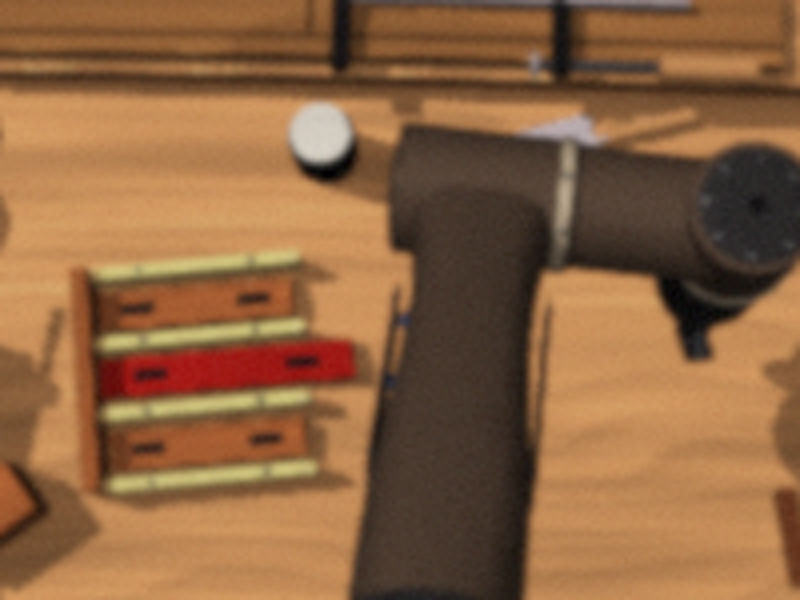

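View pics/s15.png

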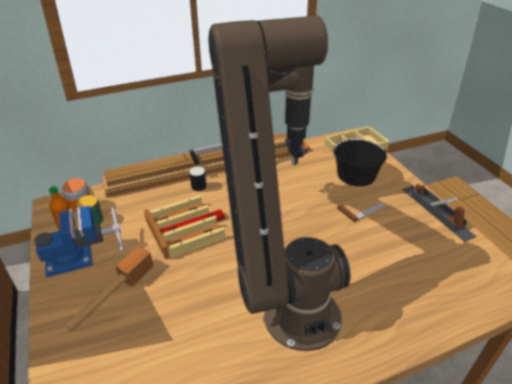

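Run:
```python
from h import *
print(r.hand_in())
```

```text
the job is handed in; nothing more can be done
None
```

I handed the job in at about 21 s, with the stile fully home in the middle bay and never gripped or lifted. I pushed one end with the closed fingers to swing it from -15° to 54°. Two pushes on the other end then brought it past the raised dog to square with the bay, and I pushed it in lengthways. The wrist force rose from about 2 N to 31 N as it met the back board, and I drew the fingers clear.

**Last checks:** in the final pictures the stile lies flat, 90.0° to the mouth and about 4 mm off the bay's centre line (13 mm allowed). It butts against the back board. By eye, the stock stiles and the bystanders stand where they were; I did not measure them.

**One disagreement:** the camera put the stile's middle 88 mm inside the mouth, against a nominal 85 mm. My estimate of the mouth position is only good to a few millimetres, which accounts for it. Both the contact force and the picture say it is fully home. `hand_in` gave no verdict.

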